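Find the jig plate's loose corner and shim it

ROBOT

A 7-joint arm with a two-finger parallel gripper is mounted at the origin on a cart in front of the work surface, level with it; the furniture and walls round the work are solid. World frame = base frame: x ahead of the robot, y to its left, z up, the work surface at z = 0. Lengths are in m, angles in degrees, forces in N, time in s.
With the tool pointing down it reaches from about 0.35 to 0.775 m from the base axis. Payload 3.1 kg.
Tool frame: the origin (TCP) lies midway between the tips of the shut fingers; the grasp point (between the pads) lies 19 mm behind it (manip.tcp_to_grasp is the distance from the TCP to the grasp point, in m); z points along the fingers, y is the line along which they close (so a half turn about z gives the same grasp; the last joint's range is limited). The gripper opens to 85 mm and grips with 20 to 120 N. Pads are 22 mm wide; open, the fingers measure 114 mm over their backs; the gripper's body (76 mm by 85 mm) begins 54 mm behind the grasp point. The pads swing forward as they close: fully open they stand 13 mm farther back than shut.
Start: joints at [-73.493, 17.813, 0.802, 86.603, -0.252, 75.585, -1.558], TCP at [0.178, 0.52, 0.231] pointing down, gripper open.
Joint ranges: [-154.91, 154.91], [-16.99, 109.72], [-72.82, 74.43], [7.12, 147.25], [-82.49, 262.49], [11.32, 116.49], [-174.64, 174.64]. Speed limits (degrees/s): [159.86, 159.86, 180, 180, 180, 180, 180].

INTERFACE

Orientations are given as [roll, pitch, yaw] about the fixed x, y, z axes, in that order (R = Rz(yaw) Ry(pitch) Rx(roll)).
In Python, from rig import monitor, camera, manip gives the robot as it stands.
- The arm moves only by the tool jog_arm, never from a script. Its argument "series" is text: rows parted by semicolons, each of 7 numbers parted by spaces: the shift along the tool's x, y, z each as a share of 40 mm, from -1 to 1, then the turn, a rotation vector about the tool's x, y, z each as a share of 6 degrees, from -1 to 1, then the opening, from -1 (shut) to 1 (fully open). A call has 1 to 8 rows; each row shifts and turns the commanded pose from where the row before left it, along the tool's axes as they then stand; what a row does not reach is not made up. A row lasts 1/10 s, in which the tool goes at most 50 mm and 8.59 degrees, less where a joint would pass 70% of its speed; a pose out of reach is approached as far as the arm can. A call with a number of a shift or a turn outside -1 to 1 is refused whole. A call with a gripper value outside its range is refused whole. The fingers move at their own pace and stop on an object; the grip force is fixed at half the most. Time passes only in rows, so rows that do not move let the fingers close. It gives the time, the measured TCP pose, the force, the opening and the grip force at its end, in the units of the state.
- monitor.get_obs(): the state, without advancing time (a new reading comes with each control period).
- camera(name): name is "side" or "top" or "wrist"; returns a dict with "img" (420x560x3 uint8, red, green, blue), "z_map" (420x560 float32, m along the optical axis (not along the pixel's ray), 0 where there is no reading), "K" (3x3 intrinsics, pixels), "camera_from_world" (4x4, takes a point from world to camera coordinates); the wrist camera has in their place "T_tool_cam" (4x4, takes a point from camera to tool coordinates, whose origin is the TCP and whose axes are the flange's). Camera axes: x right, y up, looking along -z (the intrinsics and any distortion apply to the point x, -y, -z); pixel columns grow to the right and rows downward; lengths in m; the calibration is good to about 2 mm. A picture is of the moment at which its call begins: read the wrist's pose just before it.
- manip.hand_in(): hands the job in; it is judged then, once.
The state is a dict: "time": time; "q": joint angles; "joint_velocities": joint speeds; "joint_efforts": joint torques, N m; "position": TCP position; "eef_rot": TCP orientation; "wrist_force": force on the tool from outside, world axes, zero at the start; "wrist_torque": the same for the moment, N m; "width": opening from 0.0 (shut) to 1.0 (fully open); "gripper_force": force on a finger pad.
Only numpy, scipy, OpenCV 4.12 (cv2) and the standard library are available. Lean on these libraries where they do the work, as an engineer would, in place of code of your own. Each camera call takes 0.05 s, during which the arm holds its last target. There are 200 camera calls.

TASK

One corner of the three-cornered jig plate stands on a loose foot: press down on the corners, one after another, until you find the one that sinks. Then press the hinged shim at that corner fully flat with a fingertip so that it carries the plate level again. Leave the other two shims raised, do not pick up or carry anything, and do not knock about the heat sink or the other things.

Things in the scene. Friction and masses are not known exactly. Their poses are not given: they have to be found in the camera images.
- plate: three-cornered aluminium jig plate, 10 mm thick, loose, about 0.65 kg, lying level on three round feet. Origin at the centre of its underside, 30 mm above the bench; z up, x towards corner 1. Blunt corners, 32 mm wide, end 94 mm from the centre. Top face 40 mm above the bench
- stand: fixed dark steel stand under the plate; origin on the bench under the plate's centre. Six short posts keep the plate from sliding. Its three round feet, one under each corner 72 mm from the centre, look alike: two are solid; the third, at a different corner from run to run, is loose. It holds the plate level when left alone, but a press on its corner makes it sink, and it stays down
- heatsink: finned aluminium heat sink, 26x60x30 mm, standing loose near the middle of the plate, origin at the centre of its underside; a bystander
- corner_1 (a point): point on the top face of the plate at corner 1, 75 mm from the plate's centre, over the foot: where to press it. 40 mm above the bench while level. If this is the loose corner it sinks about 4.5 mm, to a solid stop, when pressed with more than about 4 N (use 6 to 12 N), and stays down; if not, it does not give way
- pad_1 (a point): middle of the ribbed thumb pad on top of the hinged shim outside corner 1; the pad is 22 mm wide and reaches about 12 mm further out and 12 mm further in. It moves with the shim: about 124 mm from the plate's centre and 27.5 mm above the bench when flat, about 10 mm higher and 4 mm nearer the centre when raised. Press it straight down
- shim_1 (a joint): angle of the hinged steel shim at corner 1, outward of it on the stand: 0 raised (pad slopes up and outward), 0.45 rad pressed flat (pad level, solid stop). Stiff: takes about 3 to 8 N on the pad (at the stop the force rises sharply) and stays where it is left. Hinge 100 mm from the plate's centre, 24 mm above the bench, across the corner. When flat, its inner toe carries the plate's corner level
- corner_2 (a point): point on the top face of the plate at corner 2, 75 mm from the plate's centre, over the foot: where to press it. 40 mm above the bench while level. If this is the loose corner it sinks about 4.5 mm, to a solid stop, when pressed with more than about 4 N (use 6 to 12 N), and stays down; if not, it does not give way
- pad_2 (a point): middle of the ribbed thumb pad on top of the hinged shim outside corner 2; the pad is 22 mm wide and reaches about 12 mm further out and 12 mm further in. It moves with the shim: about 124 mm from the plate's centre and 27.5 mm above the bench when flat, about 10 mm higher and 4 mm nearer the centre when raised. Press it straight down
- shim_2 (a joint): angle of the hinged steel shim at corner 2, outward of it on the stand: 0 raised (pad slopes up and outward), 0.45 rad pressed flat (pad level, solid stop). Stiff: takes about 3 to 8 N on the pad (at the stop the force rises sharply) and stays where it is left. Hinge 100 mm from the plate's centre, 24 mm above the bench, across the corner. When flat, its inner toe carries the plate's corner level
- corner_3 (a point): point on the top face of the plate at corner 3, 75 mm from the plate's centre, over the foot: where to press it. 40 mm above the bench while level. If this is the loose corner it sinks about 4.5 mm, to a solid stop, when pressed with more than about 4 N (use 6 to 12 N), and stays down; if not, it does not give way
- pad_3 (a point): middle of the ribbed thumb pad on top of the hinged shim outside corner 3; the pad is 22 mm wide and reaches about 12 mm further out and 12 mm further in. It moves with the shim: about 124 mm from the plate's centre and 27.5 mm above the bench when flat, about 10 mm higher and 4 mm nearer the centre when raised. Press it straight down
- shim_3 (a joint): angle of the hinged steel shim at corner 3, outward of it on the stand: 0 raised (pad slopes up and outward), 0.45 rad pressed flat (pad level, solid stop). Stiff: takes about 3 to 8 N on the pad (at the stop the force rises sharply) and stays where it is left. Hinge 100 mm from the plate's centre, 24 mm above the bench, across the corner. When flat, its inner toe carries the plate's corner level
- capacitor_blue: small blue capacitor, 22 mm across, 30 mm tall, standing on the bench beside the stand; origin at the centre of its underside; a bystander
- capacitor_black: black capacitor, 25 mm across, 40 mm tall, standing on the bench beside the stand; origin at the centre of its underside; a bystander
- long_pliers: blue-handled pliers, 145x50x11 mm, lying behind the stand; origin at the centre of its underside; a bystander
- tape_roll: black roll of tape, 62x60x19 mm, lying behind the stand; origin at the centre of its underside; a bystander
- driver_blu: blue-handled screwdriver, 148 mm long, lying to the right of the stand; origin at the centre of its underside; a bystander
- grease_pot: pot with a white lid, 49 mm across, 45 mm tall, to the right of the stand; origin at the centre of its underside; a bystander

How it is judged (in metres and radians):
On the way, in this order (a step that is already met when the one before it is completed fails the run):
1. the loose corner has been pressed down, before any shim is pressed (height (world z) of any of corner_1, corner_2, corner_3 below 0.0372 m and value of joint each of shim_1, shim_2, shim_3 below 0.15 rad), for 0.1 s.
2. the shim at that corner is flat and the plate is level again (((value of joint shim_1 above 0.39 rad and value of joint each of shim_2, shim_3 below 0.15 rad) or (value of joint shim_2 above 0.39 rad and value of joint each of shim_1, shim_3 below 0.15 rad) or (value of joint shim_3 above 0.39 rad and value of joint each of shim_1, shim_2 below 0.15 rad)) and height (world z) of corner_1 between 0.038 and 0.042 m and height (world z) of corner_2 between 0.038 and 0.042 m and height (world z) of corner_3 between 0.038 and 0.042 m), for 0.2 s.
At the end, for the whole second after the job is handed in: exactly one shim is flat (within about 4 degrees of its stop), the other two still raised (less than 0.15 rad pressed); all three plate corners are within 2 mm of their level height of 40 mm; plate and heat sink are at rest (all of step 2 and linear speed of each of plate, heatsink below 0.01 m/s); the robot touches nothing.
It fails at once if the plate is lifted (a corner more than 8 mm above its level height) (height (world z) of any of corner_1, corner_2, corner_3 above 0.048 m).
It fails at once if the heat sink is lifted or moved more than 25 mm or tipped (distance of heatsink from where it was at the start of the episode above 0.025 m or angle between heatsink's own z axis and vertical above 0.5 rad).
It fails at once if a bystander is moved more than 25 mm (distance of any of capacitor_blue, capacitor_black, long_pliers, tape_roll, driver_blu, grease_pot from where it was at the start of the episode above 0.025 m).
It fails at once if a second shim is pressed down (value of joint each of shim_1, shim_2 above 0.25 rad or value of joint each of shim_1, shim_3 above 0.25 rad or value of joint each of shim_2, shim_3 above 0.25 rad).
It also fails if it takes over 45 s, if anything falls off the work surface, if the arm or the gripper's body presses on something with over 40 N, if the wrist force passes 120 N, or if a joint passes its speed limit or range.

## Working session

There is one attempt and no reset: what is moved stays moved. The work goes in short steps, Python scripts to look and compute and a tool call to move; the robot and the scene stay as the last step left them, time stands still between calls to the robot, and variables do not carry over. Pictures are saved under pics/ and viewed, at most 10 in all, crops included, and the job is handed in when it is done.

Besides the shell and the picture viewer there is one more tool, called after "Emit:" by a JSON object that holds its "name" and its "arguments". jog_arm: Moves the arm, as the interface text tells. Its arguments: {"type":"object","properties":{"series":{"type":"string"}},"required":["series"]}

```bash
mkdir -p pics; ls; python3 - <<'E'
from rig import monitor,camera,manip
import cv2,numpy as np
o=monitor.get_obs();print(o)
for n in("top","side"):
    c=camera(n);cv2.imwrite(f"pics/{n}0.png",c["img"][:,:,::-1]);np.savez(f"{n}0.npz",**c)
    print(n,c["K"],c["camera_from_world"])
E
```

```text
pics
{'time': 0.0, 'q': array([-73.4948645 ,  17.8618727 ,   0.80097582,  86.6916873 ,
        -0.25094997,  75.5837265 ,  -1.55893669]), 'joint_velocities': array([-0.07857848, -0.02666507,  0.01763188, -0.00320977, -0.02299608,
        0.04473858,  0.02199043]), 'joint_efforts': array([-7.51419134e-05, -3.79924786e+01,  1.45936422e-01, -2.30584788e+01,
        1.22405411e-02,  1.38524055e-02, -2.79122688e-06]), 'position': array([0.17785821, 0.51968291, 0.2302092 ]), 'eef_rot': array([-1.79864610e+02,  6.45673011e-03,  1.61110507e+02]), 'wrist_force': array([ 0.46731594,  0.58589395, -0.84330864]), 'wrist_torque': array([0.00244284, 0.0127825 , 0.03799771]), 'gripper_force': 0.0, 'width': 1.0000381688431212}
top [[379.40413239   0.         280.39581243]
 [  0.         379.40413239 211.20092691]
 [  0.           0.           1.        ]] [[-0.00661296 -0.99980025 -0.01886057 -0.17164048]
 [ 0.98649883 -0.00960904  0.16348616 -0.63508669]
 [-0.16363474 -0.0175248   0.98636532 -0.84692357]
 [ 0.          0.          0.          1.        ]]
side [[478.35425426   0.         273.03948277]
 [  0.         478.35425426 204.13654791]
 [  0.           0.           1.        ]] [[-0.97661007 -0.21430855 -0.01745304  0.55112587]
 [ 0.09940634 -0.52198762  0.84714067 -0.22772901]
 [-0.19065976  0.82559117  0.53108199 -0.72894865]
 [ 0.          0.          0.          1.        ]]
```

View pics/top0.png

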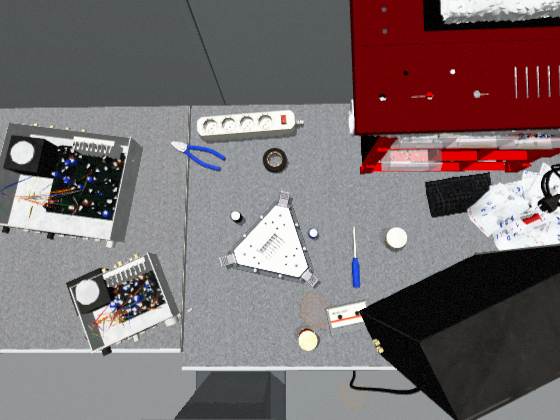

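View pics/side0.png

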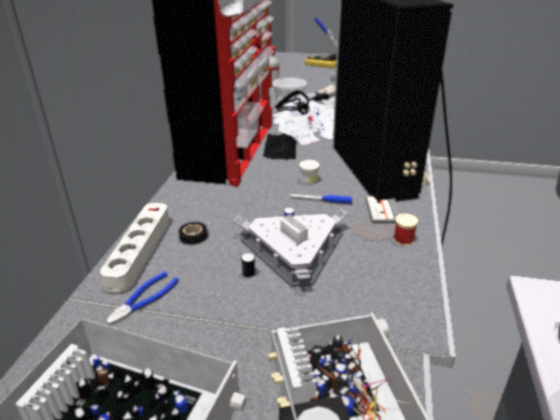

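The top view shows the white plate, with its corners near (285,205), (236,258) and (313,280). The shims sit just outside them at (286,197), (227,261) and (312,281), and the heat sink is near (270,245). The side view agrees, and the arm is out of frame.

```bash
cat > h.py <<'E'
import numpy as np,cv2
def cloud(c):
    z=c["z_map"];K=c["K"];v,u=np.mgrid[:z.shape[0],:z.shape[1]]
    P=np.stack([(u-K[0,2])/K[0,0]*z,-(v-K[1,2])/K[1,1]*z,-z],-1)
    T=np.linalg.inv(c["camera_from_world"]);return P@T[:3,:3].T+T[:3,3]
def ray(c,uv,h):
    K=c["K"];T=np.linalg.inv(c["camera_from_world"])
    d=T[:3,:3]@np.array([(uv[0]-K[0,2])/K[0,0],-(uv[1]-K[1,2])/K[1,1],-1]);o=T[:3,3]
    return o+d*(h-o[2])/d[2]
E
python3 - <<'E'
from h import *
c=np.load("top0.npz");P=cloud(c);img=c["img"]
print("bench z",np.median(P[300:340,220:280,2]))
m=((img.min(2)>170)&(P[...,2]>.02)&(P[...,2]<.055)).astype(np.uint8)
m[:195]=0;m[292:]=0;m[:,:215]=0;m[:,325:]=0
m=cv2.morphologyEx(m,cv2.MORPH_OPEN,np.ones((3,3)))
cs=max(cv2.findContours(m,0,1)[0],key=cv2.contourArea)
pts=np.array([ray(c,p,.04)[:2] for p in cs[:,0]]).astype(np.float32)
print("plate z",np.median(P[...,2][m>0]),len(pts))
a,t=cv2.minEnclosingTriangle(pts.reshape(-1,1,2));t=t[:,0];print(t,t.mean(0))
for i in range(3):print(np.linalg.norm(t[i]-t[(i+1)%3]))
hull=cv2.convexHull(pts);M=cv2.moments(hull);cen=np.array([M['m10']/M['m00'],M['m01']/M['m00']]);print("hull cen",cen)
for C in(t.mean(0),cen):
    for q in t:
        d=q-C;e=d/np.linalg.norm(d);print(np.degrees(np.arctan2(e[1],e[0])),"r",np.linalg.norm(d),"ext",max((pts-C)@e))
# tall things along the path
for x0,x1,y0,y1 in((.2,.7,.05,.25),(.2,.7,.25,.6),(.2,.7,-.15,.05),(.2,.7,-.25,-.15),(.2,.7,-.35,-.25)):
    s=(P[...,0]>x0)&(P[...,0]<x1)&(P[...,1]>y0)&(P[...,1]<y1)&(c["z_map"]>0);print(y0,y1,P[...,2][s].max())
cv2.imwrite("pics/crop.png",cv2.resize(img[180:300,205:335,::-1],None,fx=5,fy=5,interpolation=2)[:600])
E
```

```text
bench z 0.00048484851225744086
plate z 0.040696086012984745 238
[[ 0.4740272  -0.24769072]
 [ 0.51849574 -0.03977284]
 [ 0.67853    -0.18804729]] [ 0.5570176  -0.15850362]
0.21262008
0.2181657
0.21302284
hull cen [ 0.55810036 -0.15710686]
-132.93881 r 0.12182672 ext 0.09534304
107.97551 r 0.124823615 ext 0.11331184
-13.665345 r 0.12505232 ext 0.1119522
-132.8651759970975 r 0.12358694876691392 ext 0.09708999874533443
108.6514631605258 r 0.12383779314347373 ext 0.11240538612289355
-14.408638515749654 r 0.12434067112385673 ext 0.11128115571284439
0.05 0.25 0.09635038632328197
0.25 0.6 0.09555698007577096
-0.15 0.05 0.07383219976214994
-0.25 -0.15 0.07444320479588573
-0.35 -0.25 0.47926439869421084
```

View pics/crop.png

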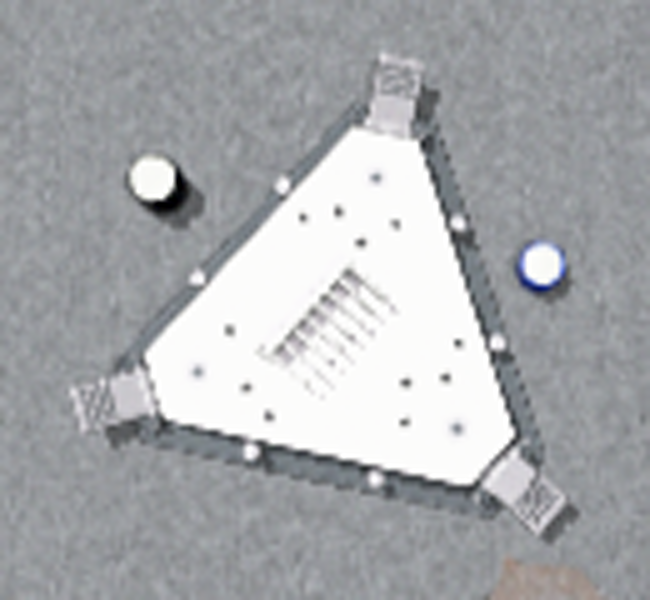

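```bash
python3 - <<'E'
from h import *
c=np.load("top0.npz")
f=lambda p,h:ray(c,(205+p[0]/5-.4,180+p[1]/5-.4),h)[:2]
D=np.array([f(p,.04) for p in((375,177),(197,371),(456,428))]);C=D.mean(0);print("C",C)
for p,h in[((375,177),.04),((197,371),.04),((456,428),.04),((399,80),.0375),((96,403),.0375),((543,500),.0375)]:
    d=f(p,h)-C;print(f(p,h),np.linalg.norm(d),np.degrees(np.arctan2(d[1],d[0])))
E
```

```text
C [ 0.55599566 -0.15890376]
[ 0.626243  -0.1746689] 0.07199463645875358 -12.648930153737387
[ 0.53459161 -0.09024865] 0.07191423463762561 107.31549279117606
[ 0.50715238 -0.21179373] 0.07199315902165203 -132.72212382837387
[ 0.67396764 -0.18651933] 0.12116107452930086 -13.174903158682428
[ 0.52007441 -0.04239336] 0.12192214585203331 107.13502459353582
[ 0.47373686 -0.25188066] 0.1241419153465562 -131.499926711243
```

```bash
python3 - <<'E'
from h import *
c=np.load("top0.npz");P=cloud(c);s=(P[...,2]>.1)&(P[...,2]<.6)&(c["z_map"]>0)&(P[...,0]>.1)&(P[...,0]<.75)&(P[...,1]<.0)
Q=P[s];print(Q[:,1].max());
for x in np.arange(.15,.75,.05):
    q=Q[abs(Q[:,0]-x)<.025]
    if len(q):print(round(x,2),q[:,1].max(),q[q[:,1].argmax(),2])
E
```

```text
-0.28040138472677006
0.25 -0.3205263562847172 0.10481217189993575
0.3 -0.3372985966687659 0.1774585651849937
0.35 -0.36903833774991135 0.4057843348061828
0.4 -0.3569439059061209 0.43112732535977516
0.45 -0.4103536548876481 0.43151785513363083
0.5 -0.5206317058042762 0.38943809773277105
0.55 -0.6303183656659769 0.1743452046287065
0.65 -0.28200778792868303 0.4720964507509435
0.7 -0.28040138472677006 0.45772410716756734
```

Emit:
{"name": "jog_arm", "arguments": {"series": "-0.742 -0.639 0 0 0 0 -1;-0.742 -0.639 0 0 0 0 -1;-0.742 -0.639 0 0 0 0 -1;-0.742 -0.639 0 0 0 0 -1;-0.742 -0.639 0 0 0 0 -1;-0.742 -0.639 0 0 0 0 -1"}}

```text
time: 0.7
position: [0.2973, 0.3158, 0.2309]
eef_rot: [-180.0, -0.0, 161.1]
wrist_force: [0.5, 0.3, 0.2]
width: 0.001
gripper_force: 0.0
```

Emit:
{"name": "jog_arm", "arguments": {"series": "-0.742 -0.639 0 0 0 0 -1;-0.742 -0.639 0 0 0 0 -1;-0.742 -0.639 0 0 0 0 -1;-0.742 -0.639 0 0 0 0 -1;-0.742 -0.639 0 0 0 0 -1;-0.742 -0.639 0 0 0 0 -1"}}

```text
time: 1.3
position: [0.416, 0.1133, 0.2311]
eef_rot: [-180.0, -0.0, 161.1]
wrist_force: [0.5, -0.1, -0.1]
width: 0.001
gripper_force: 0.0
```

Emit:
{"name": "jog_arm", "arguments": {"series": "-0.742 -0.639 0.5 0 0 0 -1;-0.742 -0.639 0.5 0 0 0 -1;-0.742 -0.639 0.5 0 0 0 -1;-0.742 -0.639 0.5 0 0 0 -1;-0.742 -0.639 0.5 0 0 0 -1;-0.742 -0.639 0.5 0 0 0 -1;0 0 0 0 0 0 -1;0 0 0 0 0 0 -1"}}

```text
time: 2.1
position: [0.5336, -0.0889, 0.11]
eef_rot: [-179.9, -0.2, 161.0]
wrist_force: [-0.2, 0.2, 0.5]
width: -0.003
gripper_force: 0.0
```

Emit:
{"name": "jog_arm", "arguments": {"series": "0 0 0.75 0 0 0 -1;0 0 0.75 0 0 0 -1;0 0 0.1 0 0 0 -1;0 0 0.05 0 0 0 -1;0 0 0 0 0 0 -1"}}

```text
time: 2.6
position: [0.5356, -0.0873, 0.0467]
eef_rot: [179.9, 0.1, 161.2]
wrist_force: [-0.4, 0.5, -0.3]
width: -0.003
gripper_force: 0.0
```

Emit:
{"name": "jog_arm", "arguments": {"series": "0 0 0.05 0 0 0 -1;0 0 0.05 0 0 0 -1;0 0 0 0 0 0 -1;0 0 0 0 0 0 -1"}}

```text
time: 3.0
position: [0.5347, -0.0879, 0.0416]
eef_rot: [180.0, 0.0, 161.1]
wrist_force: [0.6, -0.6, -0.2]
width: 0.001
gripper_force: 0.0
```

Emit:
{"name": "jog_arm", "arguments": {"series": "0 0 0.05 0 0 0 -1;0 0 0.025 0 0 0 -1;0 0 0 0 0 0 -1"}}

```text
time: 3.3
position: [0.535, -0.0879, 0.0386]
eef_rot: [180.0, 0.0, 161.1]
wrist_force: [-1.4, -0.4, 3.5]
width: -0.001
gripper_force: 1.6
```

Emit:
{"name": "jog_arm", "arguments": {"series": "0 0 0.025 0 0 0 -1;0 0 0 0 0 0 -1"}}

```text
time: 3.5
position: [0.5349, -0.0879, 0.0375]
eef_rot: [180.0, 0.0, 161.1]
wrist_force: [-0.6, 0.5, 3.8]
width: -0.001
gripper_force: 2.0
```

Emit:
{"name": "jog_arm", "arguments": {"series": "0 0 0.05 0 0 0 -1;0 0 0 0 0 0 -1"}}

```text
time: 3.7
position: [0.5349, -0.0877, 0.0358]
eef_rot: [180.0, 0.0, 161.1]
wrist_force: [-1.5, 0.8, 5.6]
width: 0.002
gripper_force: 3.3
```

Emit:
{"name": "jog_arm", "arguments": {"series": "0 0 0.05 0 0 0 -1;0 0 0 0 0 0 -1"}}

```text
time: 3.9
position: [0.535, -0.0877, 0.0355]
eef_rot: [179.9, 0.0, 161.1]
wrist_force: [-4.9, 2.4, 16.1]
width: 0.002
gripper_force: 8.9
```

Emit:
{"name": "jog_arm", "arguments": {"series": "0 0 -0.5 0 0 0 -1;0 0 -0.5 0 0 0 -1;0.36 0.49 0 0 0 0 -1;0.37 0.49 0 0 0 0 -1;0 0 0 0 0 0 -1;0 0 0 0 0 0 -1"}}

```text
time: 4.5
position: [0.5191, -0.0409, 0.0727]
eef_rot: [-180.0, -0.1, 161.2]
wrist_force: [-0.4, 0.1, 0.3]
width: 0.0
gripper_force: 0.0
```

```bash
python3 - <<'E'
from rig import camera
from h import *
c0=np.load("top0.npz");P0=cloud(c0);c=camera("top");P=cloud(c)
C=np.array([.556,-.159])
for a in(-12.7,107.3,-132.7):
    o=[]
    for Q in(P0,P):
        p=C+.06*np.array([np.cos(np.radians(a)),np.sin(np.radians(a))])
        s=(np.linalg.norm(Q[...,:2]-p,axis=-1)<.012);o.append((s.sum(),np.median(Q[...,2][s])))
    print(a,o)
s=camera("side");im=np.hstack([c["img"][170:300,200:340],s["img"][190:320,200:340]])[:,:,::-1]
cv2.imwrite("pics/b.png",cv2.resize(im,None,fx=2.8,fy=2.8,interpolation=2))
E
```

```text
-12.7 [(np.int64(79), np.float64(0.04075554488808075)), (np.int64(79), np.float64(0.04102106777297443))]
107.3 [(np.int64(81), np.float64(0.04078738092741885)), (np.int64(133), np.float64(0.0385583136361598))]
-132.7 [(np.int64(83), np.float64(0.040965026748016165)), (np.int64(83), np.float64(0.040818081059764144))]
```

View pics/b.png

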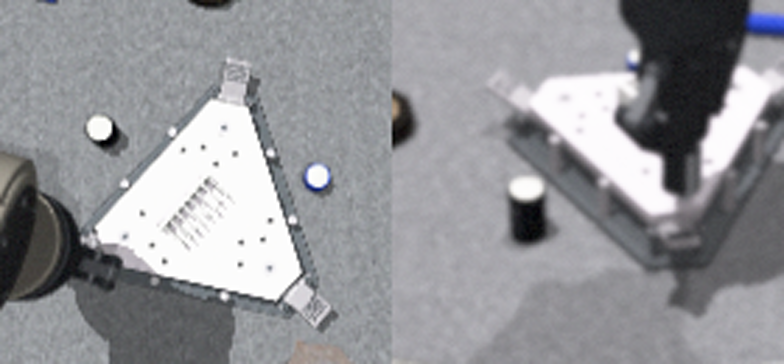

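The left corner has sunk. In the side crop the fingertip at (680,190) hangs above that corner's pad at (680,230).

Emit:
{"name": "jog_arm", "arguments": {"series": "0 0 0.35 0 0 0 -1;0 0 0.35 0 0 0 -1;0 0 0.1 0 0 0 -1;0 0 0.1 0 0 0 -1;0 0 0 0 0 0 -1"}}

```text
time: 5.1
position: [0.5189, -0.0408, 0.0365]
eef_rot: [-180.0, -0.1, 161.1]
wrist_force: [0.1, -1.6, 0.5]
width: 0.003
gripper_force: 0.0
```

Emit:
{"name": "jog_arm", "arguments": {"series": "0 0 0.07 0 0 0 -1;0 0 0.07 0 0 0 -1;0 0 0 0 0 0 -1"}}

```text
time: 5.4
position: [0.5199, -0.0412, 0.0317]
eef_rot: [180.0, 0.0, 161.1]
wrist_force: [-0.1, 0.4, 1.6]
width: -0.001
gripper_force: 0.8
```

Emit:
{"name": "jog_arm", "arguments": {"series": "0 0 0.05 0 0 0 -1;0 0 0.05 0 0 0 -1;0 0 0 0 0 0 -1"}}

```text
time: 5.7
position: [0.5199, -0.0409, 0.0276]
eef_rot: [180.0, 0.0, 161.1]
wrist_force: [-0.5, 1.4, 1.9]
width: -0.002
gripper_force: 1.4
```

Emit:
{"name": "jog_arm", "arguments": {"series": "0 0 0.05 0 0 0 -1;0 0 0.03 0 0 0 -1;0 0 0 0 0 0 -1"}}

```text
time: 6.0
position: [0.52, -0.041, 0.0272]
eef_rot: [179.9, -0.0, 161.1]
wrist_force: [-7.3, 3.7, 22.4]
width: 0.0
gripper_force: 11.3
```

Emit:
{"name": "jog_arm", "arguments": {"series": "0 0 -0.3 0 0 0 -1;0 0 -0.9 0 0 0 -1;0 0 -0.9 0 0 0 -1;0 0 -0.9 0 0 0 -1;0.7 0.6 -0.3 0 0 0 -1;0.7 0.6 0 0 0 0 -1;0.7 0.6 0 0 0 0 -1;0.7 0.6 0 0 0 0 -1"}}

```text
time: 6.8
position: [0.4442, 0.0857, 0.1563]
eef_rot: [-180.0, 0.1, 161.0]
wrist_force: [0.8, -0.6, -0.3]
width: -0.0
gripper_force: 0.0
```

Emit:
{"name": "jog_arm", "arguments": {"series": "0.7 0.6 0 0 0 0 -1;0.7 0.6 0 0 0 0 -1;0.7 0.6 0 0 0 0 -1;0.7 0.6 0 0 0 0 -1;0 0 0 0 0 0 -1;0 0 0 0 0 0 -1"}}

```text
time: 7.4
position: [0.3699, 0.2126, 0.1561]
eef_rot: [-179.9, 0.1, 161.2]
wrist_force: [1.3, -0.6, 0.0]
width: -0.006
gripper_force: 0.0
```

```bash
python3 - <<'E'
from rig import camera
from h import *
c0=np.load("top0.npz");P0=cloud(c0);c=camera("top");P=cloud(c)
C=np.array([.556,-.159])
for a in(-12.7,107.3,-132.7):
  for r in(.06,.075,.121,.129):
    o=[]
    for Q in(P0,P):
        p=C+r*np.array([np.cos(np.radians(a)),np.sin(np.radians(a))])
        s=(np.linalg.norm(Q[...,:2]-p,axis=-1)<.008);o+=[s.sum(),np.median(Q[...,2][s])]
    print(a,r,np.round(o,4))
s=camera("side");im=np.hstack([c["img"][170:300,200:340],s["img"][190:320,220:360]])[:,:,::-1]
cv2.imwrite("pics/e.png",cv2.resize(im,None,fx=2.8,fy=2.8,interpolation=2))
E
```

```text
-12.7 0.06 [35.      0.0407 35.      0.0408]
-12.7 0.075 [37.      0.0408 34.      0.0403]
-12.7 0.121 [38.      0.0393 38.      0.0397]
-12.7 0.129 [26.      0.0418 25.      0.0423]
107.3 0.06 [38.      0.0402 39.      0.0405]
107.3 0.075 [37.      0.0412 37.      0.0409]
107.3 0.121 [3.90e+01 3.84e-02 3.60e+01 2.85e-02]
107.3 0.129 [3.00e+01 4.14e-02 3.20e+01 2.88e-02]
-132.7 0.06 [39.      0.0412 39.      0.041 ]
-132.7 0.075 [37.      0.0413 38.      0.0407]
-132.7 0.121 [35.      0.0395 38.      0.0384]
-132.7 0.129 [35.      0.0407 36.      0.0408]
```

View pics/e.png

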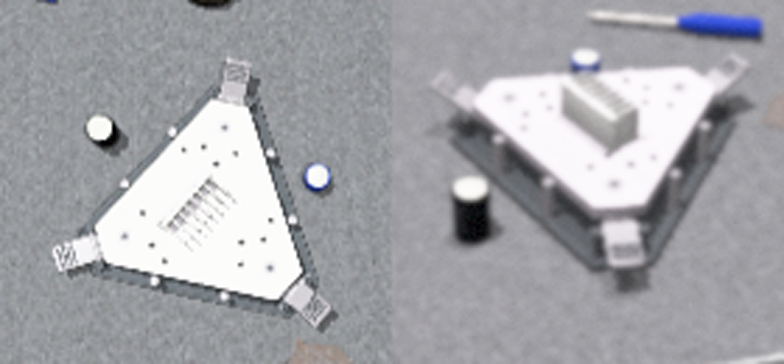

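The shim at the left corner lies flat (side crop 625,240). The other two are still raised, and the plate is level at 0.040 m on all three corners.

```bash
python3 -c "
from rig import manip;print(manip.hand_in())"
```

```text
the job is handed in; nothing more can be done
None
```

I found the loose corner on the first press (the left one, towards +y), pressed its shim flat so the plate is level again, left the other two shims raised and the heat sink standing in place, and handed the job in; no verdict was returned.

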